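Set the punch's length stop with its fine-adjuster wheel

TASK

Set the length stop on the hand punch's rail: roll the knurled adjuster wheel on the clamped carriage under a fingertip, stroke by stroke, until the gap closes and the black line on the stop head's tongue stands in line with the black line on the gauge cursor. Work the wheel only, with light pressure on its top; do not grip it or push the stop head itself, and leave the other things on the bench where they are.

Things in the scene. Friction and masses are not known exactly. Their poses are not given: they have to be found in the camera images.
- wheel_center (a point): Centre of the knurled steel adjuster wheel, 46 mm in diameter, 20 mm wide; 80 mm above the bench, so the wheel's top is at 103 mm. Fixed to the rail, does not turn. y is the wheel's axis, along the rail, away from the punch; z up; x level, across the rail, roughly away from the robot: a fingertip strokes over the wheel's top along x.
- wheel (a joint): Turn of the wheel in rad about +y of wheel_center, 0 to 25. It grows as the wheel's top is stroked towards +x; each rad moves the stop head 1.273 mm towards -y (screw lead 8 mm a turn). It takes about 3 N at the rim and stays where it is left. A fingertip pressed on the top with 5 to 15 N turns it without slipping.
- rail: Grey length-stop rail, fixed, 60 mm wide, top 55 mm above the bench. Origin on the bench under the wheel, axes as wheel_center. Ends at y = 170 mm; hand punch (0.28 m high) from y = -280 to -430 mm. The carriage round the wheel (76 mm in x, 71 mm in y) is open on top: cheeks beside the wheel's faces 87 mm high, cross walls before and behind it 79 mm high, 25 to 38 mm from the wheel's axis.
- stop_head: Stop head between carriage and punch: aluminium block, 42 mm in x, 34 mm in y, top 91 mm above the bench, with a steel stop plate on the robot's side. It slides along the rail, moved by the wheel's 12 mm screw only. Origin 55 mm above the bench, on the wheel's axis line, at the middle of the block's y; axes as wheel_center.
- stop_line (a point): Outer end of the black line (2 mm wide, across the rail) on the stop head's 12 mm wide aluminium tongue, 60 mm above the bench, 22 mm in +x from the wheel's axis line. The line lies on the middle of the tongue and of the block. Axes as wheel_center.
- gauge_line (a point): Inner end of the black line (2 mm wide, across the rail) on the gauge cursor: an aluminium clip, 12 mm wide, fixed on the rail's far edge, 60 mm above the bench. Axes as wheel_center. At the start the stop line is 5 to 12 mm from it in +y; the stop is set when the two lines meet end to end, at the same y; tongue and cursor are then flush too.
- offcut: Loose piece of aluminium square tube, 30 x 30 x 150 mm, lying on the bench on the robot's side of the rail. Origin under its middle, x along it. Bystander.
- cup: Loose blue plastic cup, 72 mm wide and 75 mm high, standing beyond the rail. Origin at the centre of its underside. Bystander.
- spray_can: Loose spray can, 66 mm in diameter, 190 mm high, standing past the rail's +y end. Origin at the centre of its underside. Bystander.
- screwdriver: Loose screwdriver with a yellow handle, about 200 mm long, lying on the bench beyond the rail. Bystander.

How it is judged:
By the outcome, as a careful person would: the job done as asked, in the order asked, and still so for the second after the job is handed in, with the robot touching nothing.
It also fails if it takes over 61 s, if anything falls off the work surface, if the arm or the gripper's body presses on something with over 40 N, if the wrist force passes 120 N, or if a joint passes its speed limit or range.

ROBOT

A 7-joint arm with a two-finger parallel gripper is mounted at the origin on the work surface. World frame = base frame: x ahead of the robot, y to its left, z up, the work surface at z = 0. Lengths are in m, angles in rad, forces in N, time in s.
With the tool pointing down it reaches from about 0.425 to 0.95 m from the base axis. Payload 4.7 kg.
Tool frame: the origin (TCP) lies midway between the tips of the shut fingers; the grasp point (between the pads) lies pinch_z behind it (pinch_z is the distance from the TCP to the grasp point, in m); z points along the fingers, x is the direction in which the jaws open and shut, and the axes are right-handed (so a half turn about z gives the same grasp; the last joint's range is limited). The gripper opens to 85 mm and grips with 20 to 120 N. Pads are 22 mm wide; open, the fingers measure 114 mm over their backs; the gripper's body (76 mm by 85 mm) begins 54 mm behind the grasp point. The pads swing forward as they close: fully open they stand 13 mm farther back than shut.
Start: joints at [1.143, 0.469, -0.049, 1.532, 0.024, 1.141, -0.082], TCP at [0.262, -0.622, 0.231] pointing down, gripper open.
Joint ranges: [-2.59, 2.59], [-0.33, 1.99], [-1.39, 1.29], [0.1, 2.45], [-1.04, 4.18], [0.21, 1.99], [-2.66, 2.66]. Speed limits (rad/s): [2.57, 2.57, 3.14, 3.14, 3.14, 3.14, 3.14].

INTERFACE

Orientations are given as a unit quaternion [w, x, y, z].
In Python, from cell import * gives the robot as it stands.
- The arm moves only by the shell command python3 -m inch 'ROWS' [FORCE]. ROWS is JSON, a list of rows, each an object of numbers: "wx", "wy", "wz": the turn, a rotation vector about the tool's x, y, z in units of 5 degrees (1.0 is 5 degrees); "tx", "ty", "tz": the shift along the tool's x, y, z in units of 40 mm (1.0 is 40 mm); "gripper": the opening, from 0 (shut) to 1 (fully open). In form: [{"wx": .., "wy": .., "wz": .., "tx": .., "ty": .., "tz": .., "gripper": ..}, ...]. A call has exactly 8 rows; each row is the pose to reach, as a shift and turn from the pose commanded when the call began, along the tool's axes at that moment; what a row does not reach only later rows make up. A row lasts 1/10 s, in which the tool goes at most 50 mm and 8.59 degrees, less where a joint would pass 70% of its speed; a pose out of reach is approached as far as the arm can. A call with a gripper value outside its range is refused whole. The fingers move at their own pace and stop on an object; FORCE is the grip in N (left out, the last holds). Time passes only in rows, so rows that repeat a pose let the fingers close, or fill a call up. It gives the time, the measured TCP pose, the force and the opening at its end, in the units of the state.
- state(): the state, without advancing time (a new reading comes with each control period).
- get_image(name): name is "side" or "top"; returns a dict with "color" (400x640x3 uint8, blue, green, red), "range_z" (400x640 float32, m along the optical axis (not along the pixel's ray), 0 where there is no reading), "fx", "fy", "cx", "cy" (pixels), "cam_to_world" (4x4, takes a point from camera to world coordinates). Camera axes: x right, y down, z forward; pixel columns grow to the right and rows downward; lengths in m; the calibration is good to about 2 mm. A picture is of the moment at which its call begins.
- finish_job(): hands the job in, once; it reports no verdict.
The state is a dict: "t": time; "q": joint angles; "dq": joint speeds; "effort": joint torques, N m; "eef_pos": TCP position; "tcp_rot": TCP orientation; "ft_force": force on the tool from outside, world axes, zero at the start; "wrist_torque": the same for the moment, N m; "grip_width": finger opening in m.
Only numpy, scipy, OpenCV 4.12 (cv2) and the standard library are available. Lean on these libraries where they do the work, as an engineer would, in place of code of your own. Each camera call takes 0.05 s, during which the arm holds its last target. There are 200 camera calls.

## Working session

There is one attempt and no reset: what is moved stays moved. The work goes in short steps, Python scripts to look and compute and a shell command to move; the robot and the scene stay as the last step left them, time stands still between calls to the robot, and variables do not carry over. Pictures are saved under pics/ and viewed, about 8 in all and at most 12, crops included, and the job is handed in when it is done.

```bash
mkdir -p pics; ls; python3 - <<'E'
from cell import *
import cv2,numpy as np
s=state();print({k:np.round(v,3).tolist() for k,v in s.items()})
for n in("side","top"):
    im=get_image(n);np.savez(f"pics/{n}0.npz",**im);cv2.imwrite(f"pics/{n}0.png",im["color"])
    print(n,im["fx"],im["fy"],im["cx"],im["cy"],np.round(im["cam_to_world"],4).tolist())
E
```

```text
pics
{'t': 0.0, 'q': [1.143, 0.469, -0.049, 1.534, 0.024, 1.141, -0.082], 'dq': [0.0, -0.0, 0.001, 0.0, -0.002, -0.0, 0.0], 'effort': [0.001, -51.032, -0.046, -23.771, 0.011, 0.007, -0.0], 'eef_pos': [0.262, -0.622, 0.23], 'tcp_rot': [-0.001, 0.833, -0.553, -0.001], 'ft_force': [-0.415, 0.64, 0.146], 'wrist_torque': [0.031, -0.0, 0.023], 'grip_width': 0.086}
side 439.28104448465785 439.28104448465785 320.3450106838747 197.84782009153008 [[0.9946, -0.0359, 0.0973, 0.5082], [-0.102, -0.5083, 0.8551, -0.5639], [0.0188, -0.8604, -0.5092, 0.4876], [0.0, 0.0, 0.0, 1.0]]
top 379.1974146739872 379.1974146739872 313.2168390314597 200.47269368104264 [[0.0243, -0.9918, 0.1256, 0.4881], [-0.9996, -0.0263, -0.0139, 0.0984], [0.0171, -0.1252, -0.992, 0.9055], [0.0, 0.0, 0.0, 1.0]]
```

View pics/top0.png

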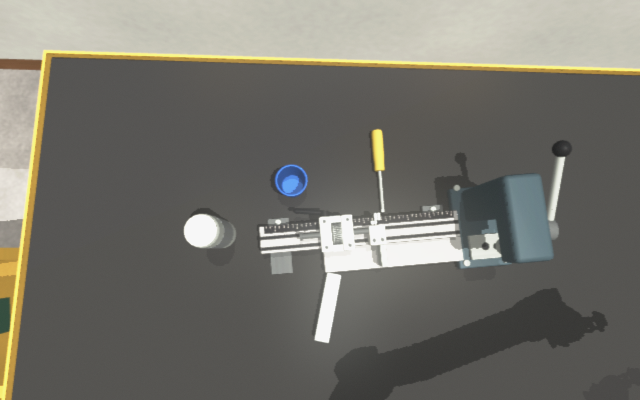

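View pics/side0.png

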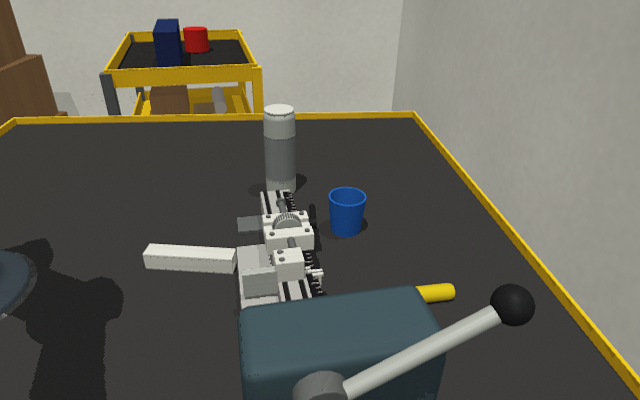

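The top view shows the wheel at about (337,233), the stop head at (377,233), the can at (205,231), the cup at (291,181) and the offcut at (328,308). The side view shows the wheel at about (288,222) and the stop head at (289,263). Next I'll enlarge both.

```bash
cat > h.py <<'E'
import numpy as np,cv2
def ray(im,u,v,z):
    "pixel -> world point on plane of height z"
    T=im["cam_to_world"];d=T[:3,:3]@np.array([(u-im["cx"])/im["fx"],(v-im["cy"])/im["fy"],1.])
    return T[:3,3]+d*(z-T[2,3])/d[2]
def crop(im,u0,u1,v0,v1,k):
    return cv2.resize(im["color"][v0:v1,u0:u1],None,fx=k,fy=k,interpolation=cv2.INTER_CUBIC)
E
python3 - <<'E'
from h import *
t=np.load("pics/top0.npz");s=np.load("pics/side0.npz")
a=crop(t,310,410,200,270,8);b=crop(s,235,335,185,305,5)
cv2.imwrite("pics/ct.png",a);cv2.imwrite("pics/cs.png",b)
# depth->points
def pts(im):
    z=im["range_z"];v,u=np.mgrid[:400,:640];T=im["cam_to_world"]
    p=np.stack([(u-im["cx"])/im["fx"]*z,(v-im["cy"])/im["fy"]*z,z],-1)
    return p@T[:3,:3].T+T[:3,3]
P=pts(t)
print("heights rows 215-250 step3, cols 312-396 step 4");
for v in range(212,252,3): print(v,(P[v,312:396:3,2]*1000).astype(int))
E
```

```text
heights rows 215-250 step3, cols 312-396 step 4
212 [68 72 73 71 78 75 -2 -2 -1  0  0 -1 -3  0 -2 -1 -1 -2  0  0 -1 -1  0 -2
  2 -2 -2 -2]
215 [-2 -2  0 71 77 73 -1 -3 -1 -2 82 84 85 83  0 -3 -4 -3 -4 -2  1 57 61 -1
 -2 -1 -2 40]
218 [-6 -2  0 83 84 86 82 76 76 77 84 83 86 83 -2 46 44 54 54 54 53 60 60 55
 53 53 52 54]
221 [-2 -4 -3 85 89 84 83 76 75 77 83 85 83 83 54 54 56 54 53 54 56 56 53 54
 56 58 54 54]
224 [52 53 54 84 84 84 84 92 92 91 83 84 85 87 54 54 55 52 53 53 57 59 53 52
 54 52 53 52]
227 [57 56 52 85 85 87 85 96 98 98 83 85 85 85 54 52 55 53 51 88 90 88 87 88
 90 53 50 53]
230 [ 56  53  52  84  84  87  81  99 102 101  83  84  85  85  84  83  81  84
  80  85  89  86  87 905  88  54  52  52]
233 [ 83  81  81  86  85  83  85  99 102 103 100  86  83  86  80  81  81  79
  80  80  89  88  88  89  88  53  54  53]
236 [ 85  82  83  87  83  84  85  95  98 100  96  86  84  85  51  57  53  50
  50  77  89  89  88  88  88  56  56  55]
239 [53 55 52 84 85 85 85 87 96 98 95 86 82 86 53 54 52 54 56 74 88 90 90 90
 91 53 55 51]
242 [51 51 54 72 87 85 84 79 90 90 86 83 86 85 84 54 54 53 51 66 88 88 87 86
 88 51 52 25]
245 [54 56 53 54 85 85 84 77 80 74 77 84 83 88 86 50 27 29 30 27 28 30 55 75
 75 28 28 28]
248 [51 52 53 52 86 84 85 79 78 79 76 84 83 83 82 30 28 28 29 26 26 30 49 77
 75 28 27 26]
251 [  0   0   0  -4  83  87  86  27  29  30  25  27  28  27  26  28  26  29
  28  31 905  29  45  75  75  28  27  27]
```

View pics/ct.png

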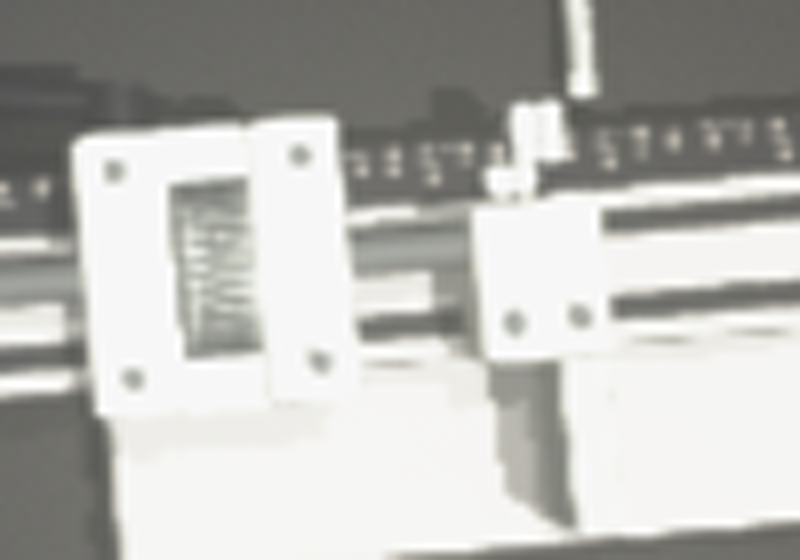

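View pics/cs.png

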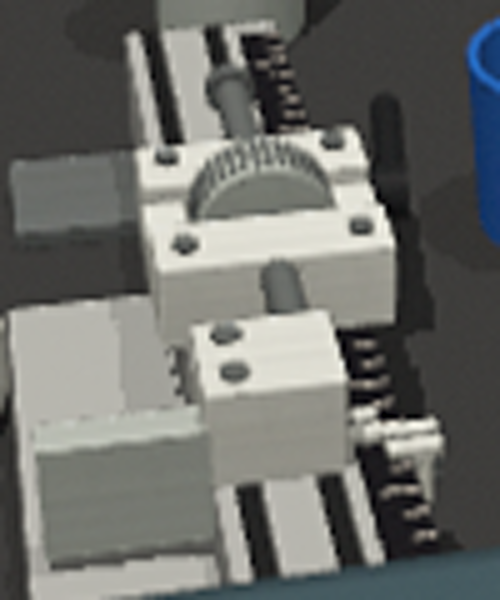

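```bash
python3 - <<'E'
from h import *
t=np.load("pics/top0.npz");s=np.load("pics/side0.npz")
T=lambda x,y,z:ray(t,310+(x+.5)/8-.5,200+(y+.5)/8-.5,z)
S=lambda x,y,z:ray(s,235+(x+.5)/5-.5,185+(y+.5)/5-.5,z)
r=lambda p:np.round(p[:2]*1000,1)
c=[T(75,145,.087),T(335,118,.087),T(355,400,.087),T(95,415,.087)]
print("carriage top",[r(p) for p in c],r(sum(c)/4))
# side-view carriage top corners
c=[S(138,150,.087),S(355,128,.087),S(395,245,.087),S(150,268,.087)]
print("carriage side",[r(p) for p in c],r(sum(c)/4)); print("wheel top side",r(S(262,143,.103)))
# wheel points from depth, top: z>.09 near carriage
def pts(im):
    z=im["range_z"];v,u=np.mgrid[:400,:640];M=im["cam_to_world"]
    p=np.stack([(u-im["cx"])/im["fx"]*z,(v-im["cy"])/im["fy"]*z,z],-1)
    return p@M[:3,:3].T+M[:3,3]
for n,im,b in(("top",t,(222,245,330,345)),("side",s,(210,232,272,305))):
    P=pts(im)[b[0]:b[1],b[2]:b[3]].reshape(-1,3);P=P[(P[:,2]>.093)&(P[:,2]<.11)]
    A=np.c_[2*P[:,0],np.ones(len(P))];  # circle in x,z
    cc=np.linalg.lstsq(np.c_[2*P[:,[0,2]],np.ones(len(P))],(P[:,[0,2]]**2).sum(1),rcond=None)[0]
    print(n,len(P),P.mean(0)*1000,P.min(0)*1000,P.max(0)*1000,"fit",cc[:2]*1000)
# screw / rail line from top: rail edges
p1=T(0,390,.055);p2=T(800,325,.055);
print("punch-ward rail dir approx",np.degrees(np.arctan2(*(p1-p2)[[0,1]])))
print("tongue/cursor top",r(T(512,180,.06)),r(T(538,130,.06)))
print("tongue/cursor side",r(S(365,425,.06)),r(S(412,440,.06)))
E
```

```text
carriage top [array([554.5,  73.6]), array([563.6,   3.3]), array([487.9,  -3. ]), array([482.2,  66.7])] [522.1  35.1]
carriage side [array([482. ,  60.8]), array([555.4,  69.3]), array([ 5.629e+02, -4.000e-01]), array([486.4,  -6.9])] [521.7  30.7]
wheel top side [522.8  37.1]
top 155 [522.10582749  34.18782542  98.7449751 ] [502.87942329  23.80231338  93.12151905] [539.19372142  45.53679195 104.77767926] fit [522.6293183   83.97879316]
side 233 [521.87315798  28.71835098  99.09450538] [503.01477216  18.53613369  93.02480309] [541.92845692  44.43826944 104.59483076] fit [522.3095954   87.45298684]
punch-ward rail dir approx -6.002404810123106
tongue/cursor top [550.  -49.7] [564.2 -56.9]
tongue/cursor side [549.4 -54.4] [562.8 -62.3]
```

The wheel's top is at about (522, 33) mm and the rail's yaw is about +6°. I'll rise above punch height while shutting and turning the gripper, then traverse on the robot's side.

```bash
python3 -m inch '[{"tz":-1.25,"gripper":0},{"tz":-2.5,"gripper":0},{"tz":-3.25,"wz":1.7,"gripper":0},{"tz":-3.25,"wz":3.36,"tx":-1,"ty":-1,"gripper":0},{"tz":-3.25,"wz":3.36,"tx":-1.9,"ty":-1.9,"gripper":0},{"tz":-3.25,"wz":3.36,"tx":-2.8,"ty":-2.8,"gripper":0},{"tz":-3.25,"wz":3.36,"tx":-3.7,"ty":-3.6,"gripper":0},{"tz":-3.25,"wz":3.36,"tx":-4.6,"ty":-4.5,"gripper":0}]' 40
cat > go.py <<'E'
from cell import *;import numpy as np,sys
from scipy.spatial.transform import Rotation as R
s=state();q=s["tcp_rot"];M=R.from_quat([q[1],q[2],q[3],q[0]]).as_matrix()
p=np.array(s["eef_pos"])
print("t",round(s["t"],2),"p",p.round(4),"F",np.round(s["ft_force"],1),"yaw ty",np.degrees(np.arctan2(M[1,1],M[0,1])).round(1),"tilt",M[:,2].round(3))
if len(sys.argv)>3: print("rows t:",(M.T@(np.array(list(map(float,sys.argv[1:4])))-p)/.04).round(3))
E
python3 go.py .522 .032 .16
```

```text
t 0.1 p [ 0.2619 -0.6215  0.2304] F [ 0.1 -0.1  0.7] yaw ty -157.1 tilt [-0.001  0.002 -1.   ]
rows t: [-12.528 -12.336   1.781]validation failed for argument at $[0]...
```

```bash
python3 -m inch '[{"wx":0,"wy":0,"wz":0,"tx":0,"ty":0,"tz":-1.25,"gripper":0},{"wx":0,"wy":0,"wz":0,"tx":0,"ty":0,"tz":-2.5,"gripper":0},{"wx":0,"wy":0,"wz":1.7,"tx":0,"ty":0,"tz":-3.25,"gripper":0},{"wx":0,"wy":0,"wz":3.36,"tx":-1,"ty":-1,"tz":-3.25,"gripper":0},{"wx":0,"wy":0,"wz":3.36,"tx":-1.9,"ty":-1.9,"tz":-3.25,"gripper":0},{"wx":0,"wy":0,"wz":3.36,"tx":-2.8,"ty":-2.8,"tz":-3.25,"gripper":0},{"wx":0,"wy":0,"wz":3.36,"tx":-3.7,"ty":-3.6,"tz":-3.25,"gripper":0},{"wx":0,"wy":0,"wz":3.36,"tx":-4.6,"ty":-4.5,"tz":-3.25,"gripper":0}]' 40; echo
python3 go.py .522 .032 .16
```

```text
t: 0.9
eef_pos: [0.3539, -0.3873, 0.361]
tcp_rot: [0.0, 0.743, -0.669, -0.0]
ft_force: [1.4, -0.6, 0.1]
grip_width: 0.0001

t 0.9 p [ 0.3539 -0.3873  0.361 ] F [ 1.4 -0.6  0.1] yaw ty -174.0 tilt [-0.  0. -1.]
rows t: [-9.981 -5.284  5.025]
```

```bash
python3 -m inch '[{"wx":0,"wy":0,"wz":0,"tx":-1,"ty":-0.5,"tz":0,"gripper":0},{"wx":0,"wy":0,"wz":0,"tx":-2,"ty":-1,"tz":0,"gripper":0},{"wx":0,"wy":0,"wz":0,"tx":-3,"ty":-1.5,"tz":0,"gripper":0},{"wx":0,"wy":0,"wz":0,"tx":-4,"ty":-2,"tz":0,"gripper":0},{"wx":0,"wy":0,"wz":0,"tx":-5,"ty":-2.5,"tz":0,"gripper":0},{"wx":0,"wy":0,"wz":0,"tx":-6,"ty":-3,"tz":0,"gripper":0},{"wx":0,"wy":0,"wz":0,"tx":-7,"ty":-3.6,"tz":0,"gripper":0},{"wx":0,"wy":0,"wz":0,"tx":-8,"ty":-4.2,"tz":0.5,"gripper":0}]'; echo
python3 go.py .512 .033 .12
```

```text
t: 1.7
eef_pos: [0.4886, -0.0524, 0.3436]
tcp_rot: [-0.002, 0.743, -0.669, 0.002]
ft_force: [1.8, -0.9, -0.3]
grip_width: 0.0

t 1.7 p [ 0.4886 -0.0524  0.3436] F [ 1.8 -0.9 -0.3] yaw ty -174.0 tilt [ 0.006 -0.001 -1.   ]
rows t: [-2.072 -0.776  5.592]
```

```bash
python3 -m inch '[{"wx":0,"wy":0,"wz":0,"tx":-1,"ty":-0.4,"tz":0.8,"gripper":0},{"wx":0,"wy":0,"wz":0,"tx":-2,"ty":-0.78,"tz":1.6,"gripper":0},{"wx":0,"wy":0,"wz":0,"tx":-2.07,"ty":-0.78,"tz":2.6,"gripper":0},{"wx":0,"wy":0,"wz":0,"tx":-2.07,"ty":-0.78,"tz":3.6,"gripper":0},{"wx":0,"wy":0,"wz":0,"tx":-2.07,"ty":-0.78,"tz":4.5,"gripper":0},{"wx":0,"wy":0,"wz":0,"tx":-2.07,"ty":-0.78,"tz":5,"gripper":0},{"wx":0,"wy":0,"wz":0,"tx":-2.07,"ty":-0.78,"tz":5,"gripper":0},{"wx":0,"wy":0,"wz":0,"tx":-2.07,"ty":-0.78,"tz":5,"gripper":0}]'; echo
python3 go.py .512 .033 .107
python3 - <<'E'
from cell import *
from h import *
im=get_image("side");np.savez("pics/side1.npz",**im);t=get_image("top");np.savez("pics/top1.npz",**t)
a=crop(im,230,340,150,300,4);b=crop(t,310,410,190,270,4);b=cv2.copyMakeBorder(b,0,280,0,0,0)
cv2.imwrite("pics/c1.png",np.hstack([a,b[:600,:360]]))
E
```

```text
t: 2.5
eef_pos: [0.5094, 0.0316, 0.1419]
tcp_rot: [-0.0, 0.743, -0.669, -0.0]
ft_force: [1.0, -0.4, 1.0]
grip_width: 0.0002

t 2.5 p [0.5094 0.0316 0.1419] F [ 1.  -0.4  1. ] yaw ty -173.9 tilt [-0.  0. -1.]
rows t: [-0.028 -0.069  0.872]
```

View pics/c1.png

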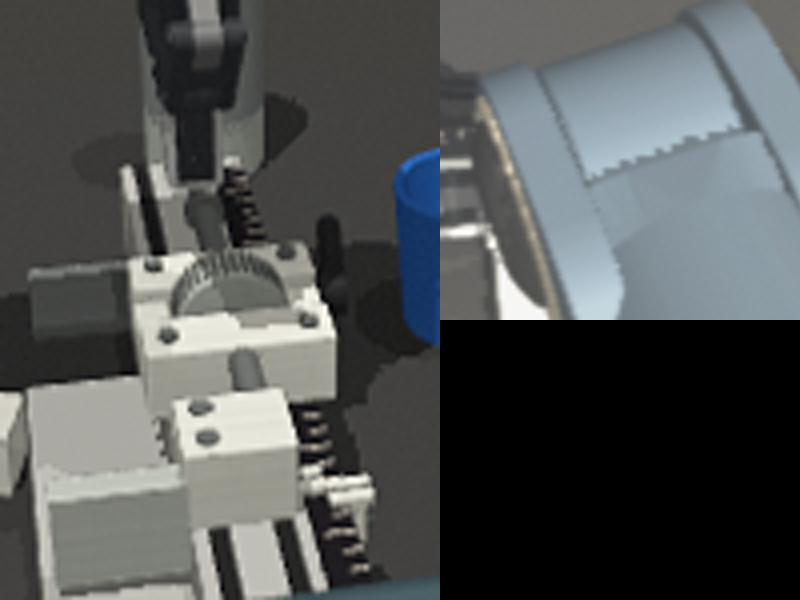

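The side view shows the fingertip over the wheel, slightly to −x. The tip is at crop (195,180), the wheel's top at (232,255), the tongue at (315,475) and the cursor at (345,490). Now I'll probe for contact.

```bash
python3 -m inch '[{"wx":0,"wy":0,"wz":0,"tx":0,"ty":0,"tz":0.4,"gripper":0},{"wx":0,"wy":0,"wz":0,"tx":0,"ty":0,"tz":0.8,"gripper":0},{"wx":0,"wy":0,"wz":0,"tx":0,"ty":0,"tz":0.9,"gripper":0},{"wx":0,"wy":0,"wz":0,"tx":0,"ty":0,"tz":0.93,"gripper":0},{"wx":0,"wy":0,"wz":0,"tx":0,"ty":0,"tz":0.96,"gripper":0},{"wx":0,"wy":0,"wz":0,"tx":0,"ty":0,"tz":0.98,"gripper":0},{"wx":0,"wy":0,"wz":0,"tx":0,"ty":0,"tz":1.0,"gripper":0},{"wx":0,"wy":0,"wz":0,"tx":0,"ty":0,"tz":1.0,"gripper":0}]'; echo
python3 go.py .512 .033 .107
```

```text
t: 3.4
eef_pos: [0.5098, 0.0315, 0.1023]
tcp_rot: [-0.0, 0.743, -0.669, 0.001]
ft_force: [-0.5, -0.7, 4.1]
grip_width: 0.0003

t 3.4 p [0.5098 0.0315 0.1023] F [-0.5 -0.7  4.1] yaw ty -174.0 tilt [ 0.001 -0.    -1.   ]
rows t: [-0.032 -0.06  -0.117]
```

```bash
python3 -m inch '[{"wx":0,"wy":0,"wz":0,"tx":0,"ty":0,"tz":0.02,"gripper":0},{"wx":0,"wy":0,"wz":0,"tx":0,"ty":0,"tz":0.03,"gripper":0},{"wx":0,"wy":0,"wz":0,"tx":0,"ty":-0.05,"tz":0.03,"gripper":0},{"wx":0,"wy":0,"wz":0,"tx":0,"ty":-0.1,"tz":0.03,"gripper":0},{"wx":0,"wy":0,"wz":0,"tx":0,"ty":-0.15,"tz":0.03,"gripper":0},{"wx":0,"wy":0,"wz":0,"tx":0,"ty":-0.2,"tz":0.03,"gripper":0},{"wx":0,"wy":0,"wz":0,"tx":0,"ty":-0.25,"tz":0.03,"gripper":0},{"wx":0,"wy":0,"wz":0,"tx":0,"ty":-0.3,"tz":0.03,"gripper":0}]'; echo
python3 go.py .534 .033 .102
```

```text
t: 4.2
eef_pos: [0.5225, 0.0329, 0.1028]
tcp_rot: [-0.001, 0.743, -0.669, 0.001]
ft_force: [-2.9, -1.2, 16.0]
grip_width: 0.0

t 4.2 p [0.5225 0.0329 0.1028] F [-2.9 -1.2 16. ] yaw ty -174.0 tilt [ 0.003 -0.001 -1.   ]
rows t: [ 0.027 -0.287  0.021]
```

```bash
python3 -m inch '[{"wx":0,"wy":0,"wz":0,"tx":0,"ty":-0.08,"tz":-0.01,"gripper":0},{"wx":0,"wy":0,"wz":0,"tx":0,"ty":-0.16,"tz":-0.01,"gripper":0},{"wx":0,"wy":0,"wz":0,"tx":0,"ty":-0.24,"tz":-0.01,"gripper":0},{"wx":0,"wy":0,"wz":0,"tx":0,"ty":-0.3,"tz":-0.01,"gripper":0},{"wx":0,"wy":0,"wz":0,"tx":0,"ty":-0.3,"tz":-0.01,"gripper":0},{"wx":0,"wy":0,"wz":0,"tx":0,"ty":-0.3,"tz":-0.01,"gripper":0},{"wx":0,"wy":0,"wz":0,"tx":0,"ty":-0.3,"tz":-0.01,"gripper":0},{"wx":0,"wy":0,"wz":0,"tx":0,"ty":-0.3,"tz":-0.01,"gripper":0}]'; echo
python3 go.py .511 .033 .112
```

```text
t: 5.0
eef_pos: [0.5344, 0.0342, 0.1023]
tcp_rot: [-0.001, 0.743, -0.669, 0.001]
ft_force: [-0.3, -1.2, 8.8]
grip_width: -0.0002

t 5.0 p [0.5344 0.0342 0.1023] F [-0.3 -1.2  8.8] yaw ty -174.0 tilt [ 0.003 -0.    -1.   ]
rows t: [-0.032  0.584 -0.244]
```

```bash
python3 -m inch '[{"wx":0,"wy":0,"wz":0,"tx":0,"ty":0,"tz":-0.2,"gripper":0},{"wx":0,"wy":0,"wz":0,"tx":0,"ty":0.3,"tz":-0.25,"gripper":0},{"wx":0,"wy":0,"wz":0,"tx":0,"ty":0.62,"tz":-0.2,"gripper":0},{"wx":0,"wy":0,"wz":0,"tx":0,"ty":0.62,"tz":-0.02,"gripper":0},{"wx":0,"wy":0,"wz":0,"tx":0,"ty":0.62,"tz":0,"gripper":0},{"wx":0,"wy":0,"wz":0,"tx":0,"ty":0.42,"tz":0,"gripper":0},{"wx":0,"wy":0,"wz":0,"tx":0,"ty":0.2,"tz":0,"gripper":0},{"wx":0,"wy":0,"wz":0,"tx":0,"ty":0,"tz":0,"gripper":0}]'; echo
python3 go.py .511 .033 .112; python3 - <<'E'
from cell import *
from h import *
im=get_image("side");np.savez("pics/side2.npz",**im);i1=np.load("pics/side1.npz")
a=crop(i1,280,330,255,305,8);b=crop(im,280,330,255,305,8)
cv2.imwrite("pics/c2.png",np.hstack([a,b]))
E
```

```text
t: 5.8
eef_pos: [0.5339, 0.0339, 0.1025]
tcp_rot: [-0.0, 0.743, -0.669, 0.001]
ft_force: [-2.8, -0.4, 8.1]
grip_width: -0.0003

t 5.8 p [0.5339 0.0339 0.1025] F [-2.8 -0.4  8.1] yaw ty -174.0 tilt [ 0.002 -0.001 -1.   ]
rows t: [-0.037  0.572 -0.24 ]
```

View pics/c2.png

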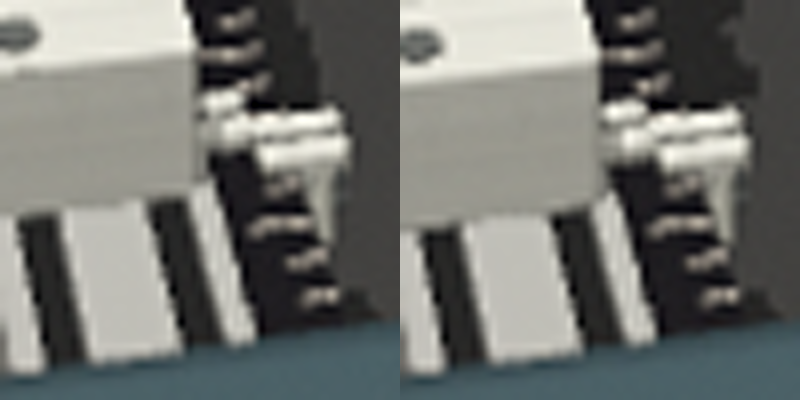

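Left is before and right is after: the stop head moved about 1.5 px (about 2.6 mm) towards the cursor. The tongue's line is at about crop (225,115) going to (625,128), and the cursor's line is at about (300,136). Next I'll measure brightness profiles along the rail at z = 60 mm.

```bash
cat > prof.py <<'E'
from h import *
import sys
a=np.radians(6);X=np.array([np.cos(a),np.sin(a)]);Y=np.array([-np.sin(a),np.cos(a)])
O=np.array([.522,.032])
def prof(im,xs,ys,z=.06):
    W=O+xs[:,None,None]*X+ys[None,:,None]*Y
    P=np.concatenate([W,np.full(W.shape[:2]+(1,),z)],-1)
    T=im["cam_to_world"];C=(P-T[:3,3])@T[:3,:3]
    u=C[...,0]/C[...,2]*im["fx"]+im["cx"];v=C[...,1]/C[...,2]*im["fy"]+im["cy"]
    g=cv2.cvtColor(im["color"],cv2.COLOR_BGR2GRAY).astype(np.float32)
    return cv2.remap(g,u.astype(np.float32),v.astype(np.float32),cv2.INTER_CUBIC)
if __name__=="__main__":
    xs=np.arange(.010,.050,.002);ys=np.arange(-.105,-.065,.001)
    for f in sys.argv[1:]:
        p=prof(np.load(f),xs,ys);print(f);print("   y\\x",(xs*1000).astype(int))
        for y,r in zip(ys,p.T):print(int(round(y*1000)),r.astype(int))
        cv2.imwrite(f[:-4]+"_r.png",cv2.resize(prof(np.load(f),np.arange(0,.05,.0005),np.arange(-.11,-.05,.0005)).T[::-1],None,fx=6,fy=6))
E
python3 prof.py pics/side2.npz
```

```text
pics/side2.npz
   y\x [10 12 14 16 18 20 22 24 26 28 30 32 34 36 38 40 42 44 46 48]
-105 [136  96  30  28  26  24  56 103 110 117 141 153 144 127 114  57  66  65
  64  65]
-104 [139  95  24  20  22  22  70 148 138 138 154 157 149 153 128  59  65  64
  65  65]
-103 [143  96  18  26  29  23  77 180 168 172 180 174 165 172 142  65  65  64
  66  66]
-102 [145  97  33  45  40  33  82 213 202 197 198 194 188 198 173  72  65  64
  67  66]
-101 [146 102  58  71  66  62  98 229 223 212 215 217 214 222 199  87  63  64
  67  65]
-100 [147 109  91  97  93  90 113 233 236 226 227 232 231 237 222 106  59  65
  66  64]
-99 [147 121 115 113 123 126 134 229 235 226 224 235 235 240 235 120  55  65
  65  64]
-98 [147 131 134 137 158 150 150 209 215 200 197 225 224 225 226 115  56  65
  65  65]
-97 [148 134 138 147 185 174 168 168 177 164 158 204 201 186 188  88  60  65
  66  65]
-96 [148 134 136 158 217 199 178 130 142 144 140 176 174 144 142  62  63  65
  66  65]
-95 [149 136 145 167 236 213 193 137 142 162 151 162 166 141 131  65  64  65
  66  64]
-94 [151 139 152 169 245 226 205 181 174 193 183 181 
[... 1887 characters left out ...]
55  90  82  68  51  35  38  39  38  39  38  41  70
  65  64]
-71 [189 189 191 151  59  81 134 115  92  69  36  39  39  39  39  37  38  67
  65  64]
-70 [208 205 209 186  82 107 163 138 105  87  39  39  39  39  39  37  38  64
  65  64]
-69 [224 221 224 216 102 119 163 131  99 101  44  39  39  39  38  38  41  61
  66  64]
-68 [231 228 231 229 100 104 118  88  73 102  50  38  38  38  37  39  47  59
  66  64]
-67 [229 229 236 230  75  63  55  33  38  85  51  39  38  38  37  39  55  62
  66  64]
-66 [229 230 235 220  49  23  13   3  18  52  44  39  38  38  36  39  61  66
  66  65][ WARN:0@0.075] global loadsave.cpp:1063 imwrite_ Unsupported depth image for selected encoder is fallbacked to CV_8U.
```

The stop line reads y≈−89.7 and the cursor line −95.4, so about 5.4 mm remains, or about 4 strokes. I'll do three more and then measure.

```bash
python3 -m inch '[{"wx":0,"wy":0,"wz":0,"tx":0,"ty":0,"tz":-0.2,"gripper":0},{"wx":0,"wy":0,"wz":0,"tx":0,"ty":0.3,"tz":-0.25,"gripper":0},{"wx":0,"wy":0,"wz":0,"tx":0,"ty":0.62,"tz":-0.2,"gripper":0},{"wx":0,"wy":0,"wz":0,"tx":0,"ty":0.62,"tz":-0.02,"gripper":0},{"wx":0,"wy":0,"wz":0,"tx":0,"ty":0.62,"tz":0,"gripper":0},{"wx":0,"wy":0,"wz":0,"tx":0,"ty":0.42,"tz":0,"gripper":0},{"wx":0,"wy":0,"wz":0,"tx":0,"ty":0.2,"tz":0,"gripper":0},{"wx":0,"wy":0,"wz":0,"tx":0,"ty":0,"tz":0,"gripper":0}]'; echo
cat > meas.py <<'E'
from prof import *
from cell import *
n=sys.argv[1];ims=[get_image("side") for _ in range(2)];np.savez(f"pics/{n}.npz",**ims[-1])
im=dict(ims[-1]);im["color"]=np.mean([i["color"].astype(np.float32) for i in ims],0)
ys=np.arange(-.11,-.07,.00025)
def dip(p,lo,hi): # line = parabola min of dark dip flanked by bright, in window
    k=np.where((ys>lo)&(ys<hi))[0];j=k[p[k].argmin()]
    c=np.polyfit(ys[j-4:j+5],p[j-4:j+5],2);return -c[1]/2/c[0]*1e3
def edge(p,y0): # +y falling edge, half level
    j=np.abs(ys-y0).argmin();l=(p[j-14:j+1].max()+p[j:j+28].min())/2
    for i in range(j,j+28):
        if p[i]<l<=p[i-1]:return (ys[i-1]+(p[i-1]-l)/(p[i-1]-p[i])*.00025)*1e3
g=float(sys.argv[2])
for x in(.016,.017,.018,.019,.020,.024,.025,.026,.028,.030,.032,.034,.036):
    p=prof(im,np.array([x]),ys)[0];c=-.0955+(g/1000 if x<.022 else 0)
    print(int(x*1e3),"line",round(dip(p,c-.0025,c+.0025),2),"edge",edge(p,c+.0035))
E
python3 go.py; python3 meas.py m3 4.2
```

```text
t: 6.65
eef_pos: [0.5338, 0.0339, 0.1025]
tcp_rot: [-0.0, 0.743, -0.669, 0.001]
ft_force: [-2.7, -0.4, 7.8]
grip_width: 0.0002

t 6.65 p [0.5338 0.0339 0.1025] F [-2.7 -0.4  7.8] yaw ty -174.0 tilt [ 0.002 -0.001 -1.   ]
16 line -91.79 edge -84.70563756237968
17 line -91.72 edge -84.4693169884267
18 line -91.62 edge -84.64407820976336
19 line -91.69 edge -84.63021991885032
20 line -91.61 edge -84.59985095215958
24 line -95.67 edge -88.18223086494253
25 line -95.5 edge -87.89553890918613
26 line -95.49 edge -87.72289390194054
28 line -95.99 edge -88.09108633361755
30 line -95.9 edge -88.8592927440768
32 line -95.07 edge -88.90779666404704
34 line -95.31 edge -89.19252132091786
36 line -95.46 edge -89.28971813106908
```

```bash
python3 -m inch '[{"wx":0,"wy":0,"wz":0,"tx":0,"ty":0,"tz":-0.2,"gripper":0},{"wx":0,"wy":0,"wz":0,"tx":0,"ty":0.3,"tz":-0.25,"gripper":0},{"wx":0,"wy":0,"wz":0,"tx":0,"ty":0.62,"tz":-0.2,"gripper":0},{"wx":0,"wy":0,"wz":0,"tx":0,"ty":0.62,"tz":-0.02,"gripper":0},{"wx":0,"wy":0,"wz":0,"tx":0,"ty":0.62,"tz":0,"gripper":0},{"wx":0,"wy":0,"wz":0,"tx":0,"ty":0.42,"tz":0,"gripper":0},{"wx":0,"wy":0,"wz":0,"tx":0,"ty":0.2,"tz":0,"gripper":0},{"wx":0,"wy":0,"wz":0,"tx":0,"ty":0,"tz":0,"gripper":0}]'; echo
python3 go.py;python3 meas.py m4 2.9
```

```text
t: 7.55
eef_pos: [0.5338, 0.0339, 0.1024]
tcp_rot: [-0.0, 0.743, -0.669, 0.001]
ft_force: [-2.5, 0.3, 8.5]
grip_width: -0.0004

t 7.55 p [0.5338 0.0339 0.1024] F [-2.5  0.3  8.5] yaw ty -174.0 tilt [ 0.002 -0.001 -1.   ]
16 line -93.07 edge -86.00448945770039
17 line -92.62 edge -85.93916227685985
18 line -92.65 edge -86.23779438283235
19 line -92.65 edge -86.50444696610792
20 line -92.62 edge -86.6016682680929
24 line -95.52 edge -88.15609931410289
25 line -95.51 edge -87.93025424919323
26 line -95.5 edge -87.72248294312156
28 line -95.98 edge -88.08637637342325
30 line -95.91 edge -88.86367998644708
32 line -95.07 edge -88.90694018197244
34 line -95.31 edge -89.19811223950818
36 line -95.46 edge -89.29196141066494
```

```bash
python3 -m inch '[{"wx":0,"wy":0,"wz":0,"tx":0,"ty":0,"tz":-0.2,"gripper":0},{"wx":0,"wy":0,"wz":0,"tx":0,"ty":0.3,"tz":-0.25,"gripper":0},{"wx":0,"wy":0,"wz":0,"tx":0,"ty":0.62,"tz":-0.2,"gripper":0},{"wx":0,"wy":0,"wz":0,"tx":0,"ty":0.62,"tz":-0.02,"gripper":0},{"wx":0,"wy":0,"wz":0,"tx":0,"ty":0.62,"tz":0,"gripper":0},{"wx":0,"wy":0,"wz":0,"tx":0,"ty":0.42,"tz":0,"gripper":0},{"wx":0,"wy":0,"wz":0,"tx":0,"ty":0.2,"tz":0,"gripper":0},{"wx":0,"wy":0,"wz":0,"tx":0,"ty":0,"tz":0,"gripper":0}]'; echo
python3 meas.py m5 1.5; python3 - <<'E'
from prof import *
# stop-head displacement between saved views: block front top edge (z=.091) etc. via phase/ECC on head region
ref=np.load("pics/side1.npz");xs=np.arange(-.021,.019,.0005);ys=np.arange(-.125,-.06,.00025)
def edges(im):
    p=prof(im,xs,ys,.091);g=np.abs(np.diff(cv2.GaussianBlur(p,(9,1),0),axis=1)).mean(0)
    return p
A=edges(ref)
for f in("side2","m3","m4","m5"):
    B=edges(np.load(f"pics/{f}.npz"));w=cv2.createHanningWindow(A.shape[::-1],cv2.CV_32F)
    print(f,cv2.phaseCorrelate(A.astype(np.float32),B.astype(np.float32),w)[0][0]*.25)
im=np.load("pics/m5.npz")
r=prof(im,np.arange(0,.05,.0005),np.arange(-.11,-.06,.0005)).T[::-1]
cv2.imwrite("pics/c5.png",np.hstack([cv2.resize(np.clip(r,0,255).astype(np.uint8),None,fx=4,fy=4),cv2.cvtColor(crop(im,297,347,255,305,8),cv2.COLOR_BGR2GRAY)]))
E
```

```text
t: 8.45
eef_pos: [0.5338, 0.0339, 0.1024]
tcp_rot: [-0.0, 0.743, -0.669, 0.001]
ft_force: [-1.5, -1.1, 9.1]
grip_width: -0.0

16 line -94.17 edge -88.4655172068742
17 line -94.14 edge -88.51328690536319
18 line -94.41 edge -88.654397969658
19 line -94.61 edge -88.55917669017798
20 line -94.7 edge -88.49828857392002
24 line -95.5 edge -88.07808846107217
25 line -95.52 edge -87.91396644327322
26 line -95.5 edge -87.7232863052486
28 line -95.99 edge -88.08590946067123
30 line -95.9 edge -88.85495573491788
32 line -95.07 edge -88.90719096967949
34 line -95.31 edge -89.19574127049417
36 line -95.46 edge -89.28560139425097
side2 0.0576632991449344
m3 -0.004360254626405435
m4 0.02441129443532475
m5 0.009114970029806102
```

View pics/c5.png

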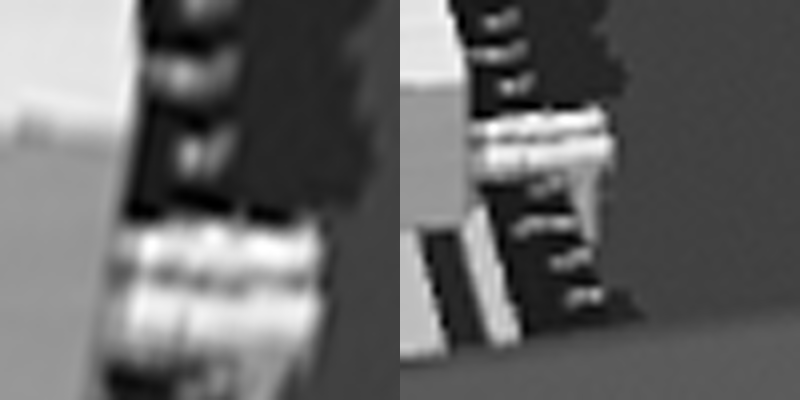

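```bash
python3 -m inch '[{"wx":0,"wy":0,"wz":0,"tx":0,"ty":0,"tz":-1,"gripper":0},{"wx":0,"wy":0,"wz":0,"tx":0,"ty":0,"tz":-2.2,"gripper":0},{"wx":0,"wy":0,"wz":0,"tx":0,"ty":0,"tz":-3.4,"gripper":0},{"wx":0,"wy":0,"wz":0,"tx":-1,"ty":0,"tz":-4.4,"gripper":0},{"wx":0,"wy":0,"wz":0,"tx":-2.2,"ty":0,"tz":-5,"gripper":0},{"wx":0,"wy":0,"wz":0,"tx":-3.4,"ty":0,"tz":-5,"gripper":0},{"wx":0,"wy":0,"wz":0,"tx":-4.6,"ty":0,"tz":-5,"gripper":0},{"wx":0,"wy":0,"wz":0,"tx":-5.5,"ty":0,"tz":-5,"gripper":0}]'; echo
python3 - <<'E'
from cell import *
from prof import *
t=get_image("top");np.savez("pics/top5.npz",**t);s=get_image("side");np.savez("pics/side5.npz",**s)
xs=np.arange(-.019,.017,.001);ys=np.arange(-.13,-.06,.00025)
for f in("side0","side1","side2","m3","m4","m5","side5"):
    p=prof(np.load(f"pics/{f}.npz"),xs,ys,.091);e=[]
    for q in p:
        q=cv2.GaussianBlur(q[:,None],(1,5),0)[:,0]
        j=np.where((q[:-1]<195)&(q[1:]>=195))[0]
        if len(j):e.append((ys[j]*1e3))
    print(f,[len(k) for k in e][:3],"first/last/median:",np.round([np.median([k[-1] for k in e]),np.mean([k[0] for k in e]),np.mean([k[-1] for k in e]),np.std([k[-1] for k in e])],2))
cv2.imwrite("pics/ct5.png",np.hstack([crop(t,355,405,205,255,8),crop(s,297,347,255,305,8)]))
E
```

```text
t: 9.35
eef_pos: [0.5088, 0.2554, 0.3004]
tcp_rot: [-0.0, 0.744, -0.668, -0.0]
ft_force: [-0.3, 0.2, -0.9]
grip_width: 0.0004

side0 [2, 2, 3] first/last/median: [-105.   -109.53 -105.5    11.2 ]
side1 [2, 2, 3] first/last/median: [-105.5  -109.72 -105.92   11.12]
side2 [2, 3, 3] first/last/median: [-108.5  -112.1  -108.74   10.52]
m3 [2, 2, 3] first/last/median: [-110.25 -113.7  -110.81    9.4 ]
m4 [2, 2, 2] first/last/median: [-112.   -114.88 -112.88    8.03]
m5 [2, 3, 3] first/last/median: [-113.5  -115.61 -113.1    10.75]
side5 [2, 2, 3] first/last/median: [-113.25 -115.9  -113.86    9.25]
```

View pics/ct5.png

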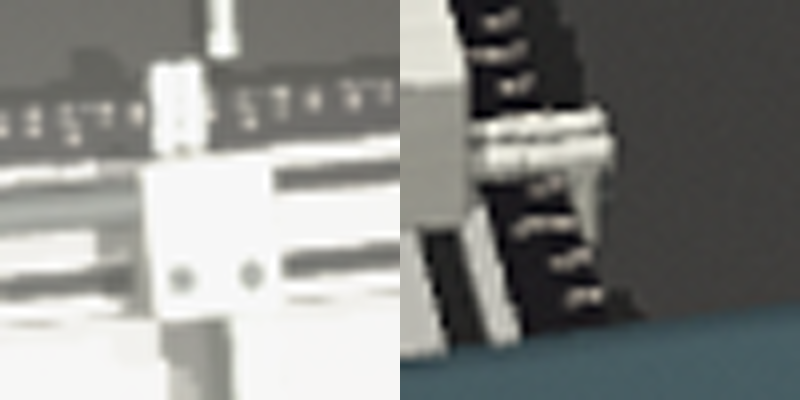

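The tongue and cursor now look nearly flush in both views (top crop columns 150 to 207). I'll quantify this with edges on both sides in the top view, and with cleaner block-edge fits in the side view.

```bash
python3 - <<'E'
from prof import *
def cross(q,ys,l,up):
    s=q-l;j=np.where((s[:-1]<0)&(s[1:]>=0) if up else (s[:-1]>0)&(s[1:]<=0))[0]
    return [(ys[i]+(l-q[i])/(q[i+1]-q[i])*(ys[1]-ys[0]))*1e3 for i in j]
ys=np.arange(-.115,-.07,.00025)
for f in("top0","top5"):
    im=np.load(f"pics/{f}.npz");print(f)
    for x in np.arange(.012,.042,.002):
        q=prof(im,np.array([x]),ys)[0]
        a=cross(q,ys,170,True);b=cross(q,ys,170,False)
        print(int(round(x*1e3)),np.round(a,1),np.round(b,1))
print("block front top edge")
ys=np.arange(-.125,-.09,.00025);xs=np.arange(-.014,.017,.0005)
for f in("side0","side1","side2","m3","m4","m5","side5"):
    p=prof(np.load(f"pics/{f}.npz"),xs,ys,.091)
    e=np.array([(x,cross(q,ys,195,True)[0]) for x,q in zip(xs,p) if cross(q,ys,195,True)])
    e=e[np.abs(e[:,1]-np.median(e[:,1]))<2];c=np.polyfit(e[:,0]*1e3,e[:,1],1);print(f,len(e),c.round(3),(e[:,1]-np.polyval(c,e[:,0]*1e3)).std().round(2))
E
```

```text
top0
12 [] []
14 [] [-74.9]
16 [-90.5] [-77.4]
18 [-91.1] [-76.6]
20 [-91.5] [-76.2]
22 [-112.9  -91.4] [-111.3  -76.4]
24 [-101.1] [-78.6]
26 [-101.8  -82.1] [-84.7 -79.8]
28 [-101.4  -82.2] [-85.  -79.8]
30 [-101.2] [-85.]
32 [-100.4] [-84.8]
34 [-100.2] [-84.7]
36 [-100.] [-84.8]
38 [-100.3] [-85.2]
40 [-99.4] [-86.2]
top5
12 [] []
14 [-74.3] [-83.5]
16 [-99.] [-84.4]
18 [-99.6] [-83.8]
20 [-100.] [-83.9]
22 [-113.3 -100.2] [-110.9  -84. ]
24 [-101.7] [-84.5]
26 [-102.1  -82.1] [-84.6 -79.6]
28 [-101.6  -82.6  -72.8] [-84.8 -79.3 -71.6]
30 [-101.5  -72.9] [-84.8 -71.5]
32 [-100.8] [-84.6]
34 [-100.4] [-84.4]
36 [-100.2] [-84.6]
38 [-100.4] [-85.]
40 [-99.6] [-85.9]
block front top edge
side0 47 [-8.00000e-03 -1.04985e+02] 0.15
side1 47 [-6.00000e-03 -1.05381e+02] 0.15
side2 46 [-7.00000e-03 -1.08375e+02] 0.1
m3 47 [ 2.40000e-02 -1.09884e+02] 0.41
m4 47 [-5.00000e-03 -1.11785e+02] 0.24
m5 47 [-8.00000e-03 -1.13352e+02] 0.48
side5 47 [-1.0000e-02 -1.1312e+02] 0.49
```

Block displacement so far is about 8.0 mm, or about 1.6 mm per stroke. The remaining gap is 0.5 to 1.0 mm (side edges 0.5, side lines 1.0, top view 0.9). I'll return and give a short 10 mm stroke.

```bash
python3 -m inch '[{"wx":0,"wy":0,"wz":0,"tx":1.2,"ty":0.2,"tz":0,"gripper":0},{"wx":0,"wy":0,"wz":0,"tx":2.4,"ty":0.42,"tz":0,"gripper":0},{"wx":0,"wy":0,"wz":0,"tx":3.6,"ty":0.42,"tz":0,"gripper":0},{"wx":0,"wy":0,"wz":0,"tx":4.6,"ty":0.42,"tz":0.6,"gripper":0},{"wx":0,"wy":0,"wz":0,"tx":5.5,"ty":0.42,"tz":1.6,"gripper":0},{"wx":0,"wy":0,"wz":0,"tx":5.5,"ty":0.42,"tz":2.8,"gripper":0},{"wx":0,"wy":0,"wz":0,"tx":5.5,"ty":0.42,"tz":4,"gripper":0},{"wx":0,"wy":0,"wz":0,"tx":5.5,"ty":0.42,"tz":4.6,"gripper":0}]'; echo
python3 -m inch '[{"wx":0,"wy":0,"wz":0,"tx":0,"ty":0,"tz":0.2,"gripper":0},{"wx":0,"wy":0,"wz":0,"tx":0,"ty":0,"tz":0.38,"gripper":0},{"wx":0,"wy":0,"wz":0,"tx":0,"ty":0,"tz":0.4,"gripper":0},{"wx":0,"wy":0,"wz":0,"tx":0,"ty":-0.06,"tz":0.4,"gripper":0},{"wx":0,"wy":0,"wz":0,"tx":0,"ty":-0.12,"tz":0.4,"gripper":0},{"wx":0,"wy":0,"wz":0,"tx":0,"ty":-0.18,"tz":0.4,"gripper":0},{"wx":0,"wy":0,"wz":0,"tx":0,"ty":-0.25,"tz":0.4,"gripper":0},{"wx":0,"wy":0,"wz":0,"tx":0,"ty":-0.25,"tz":0.4,"gripper":0}]'; echo
python3 meas.py m6 0.5
```

```text
t: 10.25
eef_pos: [0.5129, 0.0301, 0.1121]
tcp_rot: [0.003, 0.743, -0.67, -0.002]
ft_force: [-0.3, 0.2, -0.1]
grip_width: -0.0001

t: 11.05
eef_pos: [0.5275, 0.0329, 0.103]
tcp_rot: [-0.001, 0.743, -0.669, 0.001]
ft_force: [-1.8, -1.1, 6.0]
grip_width: -0.0001

16 line -95.37 edge -89.37479524861554
17 line -95.03 edge -88.95694218159768
18 line -95.44 edge -89.00871366041245
19 line -95.45 edge -88.9854172747291
20 line -95.13 edge -88.99619650907333
24 line -95.49 edge -87.96205846764495
25 line -95.53 edge -87.90207610971991
26 line -95.5 edge -87.71598504731081
28 line -95.99 edge -88.0917285241885
30 line -95.9 edge -88.86508472647982
32 line -95.08 edge -88.90875874209449
34 line -95.3 edge -89.19248424263786
36 line -95.46 edge -89.29780861758626
```

```bash
python3 -m inch '[{"wx":0,"wy":0,"wz":0,"tx":0,"ty":0,"tz":-1,"gripper":0},{"wx":0,"wy":0,"wz":0,"tx":0,"ty":0,"tz":-2.2,"gripper":0},{"wx":0,"wy":0,"wz":0,"tx":0,"ty":0,"tz":-3.4,"gripper":0},{"wx":0,"wy":0,"wz":0,"tx":-1,"ty":0,"tz":-4.4,"gripper":0},{"wx":0,"wy":0,"wz":0,"tx":-2.2,"ty":0,"tz":-5,"gripper":0},{"wx":0,"wy":0,"wz":0,"tx":-3.4,"ty":0,"tz":-5,"gripper":0},{"wx":0,"wy":0,"wz":0,"tx":-4.6,"ty":0,"tz":-5,"gripper":0},{"wx":0,"wy":0,"wz":0,"tx":-5.5,"ty":0,"tz":-5,"gripper":0}]'; echo
cat > fin.py <<'E'
from cell import *
from prof import *
n=sys.argv[1]
for c in("top","side"):
    I=[get_image(c) for _ in range(4)];d=dict(I[0]);d["color"]=np.mean([i["color"] for i in I],0).astype(np.float32);np.savez(f"pics/{c}{n}.npz",**d)
E
cat > rep.py <<'E'
from prof import *
def cross(q,ys,l,up):
    s=q-l;j=np.where((s[:-1]<0)&(s[1:]>=0) if up else (s[:-1]>0)&(s[1:]<=0))[0]
    return [(ys[i]+(l-q[i])/(q[i+1]-q[i])*(ys[1]-ys[0]))*1e3 for i in j]
for n in sys.argv[1:]:
    im=np.load(f"pics/top{n}.npz");ys=np.arange(-.107,-.068,.00025);o={}
    for k,xs in(("T",np.arange(.0165,.021,.0005)),("C",np.arange(.028,.0385,.0005))):
        P=prof(im,xs,ys)
        a=[[cross(q,ys,l,True)[0] for l in(130,170,200)] for q in P if all(cross(q,ys,l,True) for l in(130,170,200))]
        b=[[cross(q,ys[ys<-.0735],l,False)[-1] for l in(130,170,200)] for q in P[:,ys<-.0735] if all(cross(q,ys[ys<-.0735],l,False) for l in(130,170,200))]
        o[k]=np.mean(a),np.mean(b);print(n,k,len(a),np.round([np.mean(a),np.mean(b),(np.mean(a)+np.mean(b))/2],2))
    im=np.load(f"pics/side{n}.npz");ys=np.arange(-.125,-.09,.00025);xs=np.arange(-.014,.017,.0005)
    e=np.array([cross(q,ys,195,True)[0] for q in prof(im,xs,ys,.091) if cross(q,ys,195,True)])
    print("  block front edge",np.round([np.median(e),e[np.abs(e-np.median(e))<2].mean()],2))
E
python3 fin.py 6; python3 rep.py 0 5 6
python3 - <<'E'
from prof import *
im=np.load("pics/side6.npz");t=np.load("pics/top6.npz")
f=lambda i,a,b:cv2.resize(np.clip(prof(i,np.arange(.005,.045,.00025),np.arange(-.11,-.075,.00025)).T[::-1],0,255).astype(np.uint8),None,fx=2.5,fy=4)
c=np.clip(crop(im,300,340,260,290,10),0,255).astype(np.uint8);c=cv2.cvtColor(c,cv2.COLOR_BGR2GRAY)
a=f(im,0,0);c=cv2.resize(c,(400,a.shape[0]*300//a.shape[0] if 0 else 300));c=cv2.copyMakeBorder(c,0,a.shape[0]-300,0,0,0)
cv2.imwrite("pics/c6.png",np.hstack([a,c]))
E
```

```text
t: 11.95
eef_pos: [0.5027, 0.2552, 0.3033]
tcp_rot: [-0.002, 0.744, -0.668, 0.001]
ft_force: [-0.2, -0.4, -1.1]
grip_width: 0.0004

0 T 9 [-91.24 -76.41 -83.83]
0 C 21 [-100.69  -84.1   -92.4 ]
  block front edge [-105.03 -104.97]
5 T 9 [-99.76 -83.74 -91.75]
5 C 21 [-100.97  -83.67  -92.32]
  block front edge [-113.23 -113.1 ]
6 T 9 [-100.55  -84.64  -92.59]
6 C 21 [-100.98  -83.66  -92.32]
  block front edge [-113.85 -113.85]
```

View pics/c6.png

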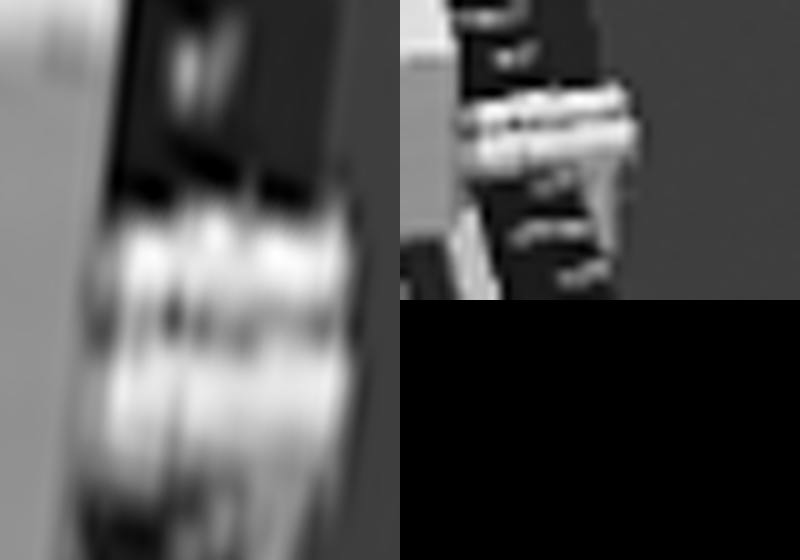

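The two lines now run straight across tongue and cursor, at rectified y≈315 to 322 px (16 px/mm). The estimates scatter around zero: side lines +0.3, top view −0.3, side edges −0.45 mm. The arm is clear, so I'll hand it in.

```bash
python3 -c "
from cell import *
import numpy as np
im=get_image('top')['color'].astype(int);o=np.load('pics/top0.npz')['color'].astype(int)
for n,b in(('can',(205,255,180,240)),('cup',(160,200,270,312)),('offcut',(270,345,312,345)),('driver',(125,212,368,388))):
    print(n,np.abs(im-o)[b[0]:b[1],b[2]:b[3]].mean().round(1))
print(finish_job())"
```

```text
can 67.0
cup 4.9
offcut 3.9
driver 5.2
the job is handed in; nothing more can be done
None
```

I set the length stop with five full fingertip strokes and one short one over the wheel's top, then backed the arm off clear of everything. I handed the job in at about 12.5 s.

- **Pressure:** the vertical force read 4 to 9 N at the end of most strokes. It read 16 N, just over the 5 to 15 N range, in the middle of the first stroke. I only sampled force between moves.
- **Alignment:** the stop head moved about 9 mm in all, and the two black lines run straight across tongue and cursor in the side view. My checks disagree slightly on the remaining gap:

| Check | Remaining gap |
|---|---|
| Side-view lines | +0.3 mm |
| Top-view edges | −0.3 mm (slightly past) |
| Side-view tongue and cursor edges | −0.45 mm (slightly past) |

  One camera pixel covers about 2 mm here, so I take this as aligned to within about 0.4 mm.
- **Stroke size:** each full stroke moved the head about 1.6 mm, where the wheel's geometry predicts about 1.4 mm. I did not find out why and set the final position from the pictures.
- **Other things on the bench:** the cup, offcut and screwdriver look unchanged in the top view. The spray can's image region differs strongly (67 against about 5 for the others), most likely because the raised arm was parked over it. I could not confirm the can from that picture, but the gripper tip stayed about 0.1 m above its top.

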